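# Tip and slide open a driver case, set out the driver

## Robot

A 6-joint arm with a two-finger parallel gripper is mounted at the origin on the work surface. World frame = base frame: x ahead of the robot, y to its left, z up, the work surface at z = 0. Lengths are in m, angles in rad, forces in N, time in s.
With the tool pointing down it reaches from about 0.325 to 0.775 m from the base axis. Payload 5.5 kg.
Tool frame: the origin (TCP) lies at the very end of the fingers, on their centre line; the grasp point (between the pads) lies 19 mm behind it (arm.grasp_offset is the distance from the TCP to the grasp point, in m); x points along the fingers, y is the direction in which the jaws open and shut, and the axes are right-handed (so a half turn about x gives the same grasp; the last joint's range is limited). The gripper opens to 88 mm and grips with 3 to 60 N. Pads are 20 mm wide; open, the fingers measure 115 mm over their backs; the gripper's body (75 mm by 178 mm) begins 61 mm behind the grasp point.
Start: joints at [1.283, 0.091, 1.231, -0, 1.82, -0.057], TCP at [0.137, 0.584, 0.223] pointing down, gripper open.
Joint ranges: [-2.87, 2.87], [-0.86, 2.18], [0.17, 2.46], [-1.51, 4.65], [0.06, 2.69], [-2.65, 2.65]. Speed limits (rad/s): [2.57, 2.57, 3.01, 3.14, 3.14, 3.14].

## Interface

Orientations are given as a unit quaternion [w, x, y, z].
In Python, from rig import arm gives the robot as it stands.
- The arm moves only by the tool arm_command, never from a script. Its argument "targets" is a list of rows, each an object of numbers: "gripper": the finger opening in mm, from 0 to 87.8; "dx", "dy", "dz": the shift along the tool's x, y, z in mm; "twist": the turn about the tool's x in degrees. In form: [{"gripper": .., "dx": .., "dy": .., "dz": .., "twist": ..}, ...]. A call has exactly 5 rows; each row shifts and turns the pose as measured when the row begins, along the tool's axes as they then stand; what a row does not reach is not made up. A row lasts 1/8 s, in which the tool goes at most 62.5 mm and 10.7 degrees, less where a joint would pass 70% of its speed; a pose out of reach is approached as far as the arm can. A call with a gripper value outside its range is refused whole. The fingers move at their own pace and stop on an object; "newtons" is the grip in N (left out, the last holds). Time passes only in rows, so rows that do not move let the fingers close, or fill a call up. It gives the time, the measured TCP pose, the force and the opening at its end, in the units of the state.
- arm.get_obs(): the state, without advancing time (a new reading comes with each control period).
- arm.grab_frame(name): name is "scene" or "top" or "wrist"; returns a dict with "img" (400x640x3 uint8, blue, green, red), "range_z" (400x640 float32, m along the optical axis (not along the pixel's ray), 0 where there is no reading), "fx", "fy", "cx", "cy" (pixels), "cam_to_world" (4x4, takes a point from camera to world coordinates). Camera axes: x right, y down, z forward; pixel columns grow to the right and rows downward; lengths in m; the calibration is good to about 2 mm. A picture is of the moment at which its call begins.
- arm.sign_off(): hands the job in, once; it reports no verdict.
The state is a dict: "time_s": time; "joints": joint angles; "joint_vel": joint speeds; "effort": joint torques, N m; "ee_pos": TCP position; "ee_rot": TCP orientation; "ft_force": force on the tool from outside, world axes, zero at the start; "wrist_torque": the same for the moment, N m; "gripper_width": opening from 0.0 (shut) to 1.0 (fully open).
Only numpy, scipy, OpenCV 4.12 (cv2) and the standard library are available. Lean on these libraries where they do the work, as an engineer would, in place of code of your own. Each camera call takes 0.05 s, during which the arm holds its last target. There are 200 camera calls.

## Task

Get the pen driver out of the grey case on the repair bench: tip the orange lid so that its near end rises over the yellow stop lip, slide it towards that end until it is out from under the hold-down rails, and lay it flat, rib upwards, on the blue mat. Then take the red driver out of the case and lay it on the mat beside the lid, not on top of it. Set both down gently, and leave the phone, pen cup and spool where they are.

Things in the scene. Friction and masses are not known exactly. Their poses are not given: they have to be found in the camera images.
- case: Grey open case fixed to the bench, 176 (x) x 122 (y) x 61.5 mm high; origin at the centre of its underside, z up; its -x end (near end, with the lip) roughly faces the robot. Floor top 4 mm high, side walls 6 mm thick with top at 56.5 mm. Far (+x) end wall at x = 82 to 88 mm, cut down to 38 mm high for 40 mm either side of the middle.
- case_lip (a point): Middle of the top of the yellow stop lip across the case's near end: in the case's frame x = -88 to -80 mm, top 56 mm high, 6 mm above the resting lid's underside.
- case_pivot (a point): Where the lid tips: case x = 19, z = 50 mm. The lid lies on two 6 mm wide ledges along the side walls, 98 mm apart, tops 50 mm high from x = -80 to 19 mm and stepped down to 41 mm from x = 19 to 82 mm. Pushing down on the lid's far part, beyond this point, tips it and raises its near end (far end 9 mm down: near end about 14 mm up).
- case_rails (a point): Midway between the near ends of the two aluminium hold-down rails over the lid's far side edges: case x = 32 to 88 mm, 47 to 61 mm either side of the middle, underside 56.5, top 61.5 mm high. The lid can be lifted off only when its far end is at case x below 32 mm, about 50 mm out; it then still rests stably on lip and ledges.
- case_cradle (a point): Middle of the driver's two cradles, 14 mm above the case's underside. They stand at case x = -45 and +45 mm, 10 mm long, cheeks up to 22 mm high, 12.5 to 17.5 mm either side of the middle; between them is clear floor.
- lid: Loose orange lid, plate 160 (x) x 107 (y) x 5 mm, 0.1 to 0.2 kg; origin at the centre of its underside, z up, x as the case's. At rest at case x = 1, y = 0, z = 50 mm, with 1 to 1.5 mm play. On top its handle, a black rib: centred at x = +42 mm, 12 mm thick along x, 60 mm along y, from 5 to 27 mm above the underside. Its +x end lies under the rails, its -x end behind the lip.
- lid_nose (a point): Underside of the lid at the middle of its near (-x) end, the end behind the yellow stop lip.
- lid_tail (a point): Underside of the lid at the middle of its far (+x) end, the end under the rails.
- driver: Loose red pen driver, lying under the lid along the case's x axis; origin on its own axis at mid-length (it balances about 8 mm nearer the butt), x along the axis to the bit. Eight-sided body 20 mm across flats from x = -68 to +44 mm, then a thin collar and bit to x = +68 mm; about 0.09 kg. In the cradles its axis is 24 mm above the case's underside, with clear space beside it for fingers between the cradles.
- mat: Light blue silicone mat fixed to the bench, 210 (x) x 300 (y) x 3 mm thick, origin at the centre of its underside, z up; flat and clear.
- phone: Black phone lying on the bench, 72 x 147 x 8 mm, origin at the centre of its underside. To be left alone.
- pen_cup: Dark metal cup with pens, 72 mm across, about 115 mm high with the pens, origin at the centre of its underside. To be left alone.
- spool: Aluminium spool, 60 mm across and 40 mm high, standing on the bench, origin at the centre of its underside. To be left alone.

How it is judged:
By the outcome, as a careful person would: the job done as asked, in the order asked, and still so for the second after the job is handed in, with the robot touching nothing.
It also fails if it takes over 58 s, if anything falls off the work surface, if the arm or the gripper's body presses on something with over 40 N, if the wrist force passes 120 N, or if a joint passes its speed limit or range.

## Working session

There is one attempt and no reset: what is moved stays moved. The work goes in short steps, Python scripts to look and compute and a tool call to move; the robot and the scene stay as the last step left them, time stands still between calls to the robot, and variables do not carry over. Pictures are saved under pics/ and viewed, about 8 in all and at most 12, crops included, and the job is handed in when it is done.

Besides the shell and the picture viewer there is one more tool, called after "Call:" as name(argument=value, ...) on one line, values as JSON. arm_command: Moves the arm, as the interface text tells. Its arguments: {"type":"object","properties":{"targets":{"type":"array","items":{"type":"object","properties":{"gripper":{"type":"number"},"dx":{"type":"number"},"dy":{"type":"number"},"dz":{"type":"number"},"twist":{"type":"number"}}}},"newtons":{"type":"number"}},"required":["targets"]}

```bash
ls; mkdir -p pics
cat > h.py <<'E'
import numpy as np, cv2
from rig import arm
from scipy.spatial.transform import Rotation as R
def grab(n):
    f=arm.grab_frame(n); return f
def world(f):
    z=f["range_z"]; v,u=np.mgrid[:400,:640]
    p=np.stack([(u-f["cx"])/f["fx"]*z,(v-f["cy"])/f["fy"]*z,z,np.ones_like(z)],-1)
    w=(p@np.array(f["cam_to_world"]).T)[...,:3]; w[z==0]=np.nan
    return w
def pose():
    o=arm.get_obs(); q=o["ee_rot"]; M=R.from_quat([q[1],q[2],q[3],q[0]]).as_matrix()
    return o,np.array(o["ee_pos"]),M
def info():
    o,p,M=pose(); print("t",round(o["time_s"],2),"p",p.round(4),"x",M[:,0].round(3),"y",M[:,1].round(3),"z",M[:,2].round(3),"F",np.round(o["ft_force"],1),"g",round(o["gripper_width"],3))
def hsvmask(f,lo,hi):
    return cv2.inRange(cv2.cvtColor(f["img"],cv2.COLOR_BGR2HSV),lo,hi)
E
python3 - <<'E'
from h import *
info()
for n in("top","scene"):
    f=grab(n); cv2.imwrite(f"pics/{n}0.png",f["img"]); np.savez(f"{n}0.npz",img=f["img"],w=world(f))
    print(n,np.array(f["cam_to_world"]).round(3).tolist(),f["fx"])
    w=world(f)
    for nm,lo,hi in(("orange",(5,150,100),(18,255,255)),("yellow",(22,130,100),(35,255,255)),("blue",(90,40,100),(115,255,255))):
        m=hsvmask(f,lo,hi); m=cv2.morphologyEx(m,cv2.MORPH_OPEN,np.ones((3,3)))
        k,l,s,c=cv2.connectedComponentsWithStats(m)
        if k<2: continue
        i=1+s[1:,4].argmax(); q=w[l==i]; q=q[~np.isnan(q[:,0])]
        print(nm,s[i],"median z",np.median(q[:,2]).round(4),"rect",cv2.minAreaRect(q[:,:2].astype(np.float32)))
E
```

```text
pics
t 0.0 p [0.1372 0.5838 0.2215] x [-0.001 -0.002 -1.   ] y [ 0.229  0.973 -0.002] z [ 0.973 -0.229 -0.   ] F [-1.1  0.1  0.3] g 1.0
top [[-0.06, -0.978, 0.201, 0.441], [-0.998, 0.06, -0.009, 0.03], [-0.003, -0.201, -0.98, 0.964], [0.0, 0.0, 0.0, 1.0]] 512.3512988549102
orange [   0  262  172  138 7501] median z 0.0005 rect ((0.3702104091644287, 0.4924982190132141), (0.2828032970428467, 0.27376794815063477), 31.458377838134766)
yellow [162 286  61  18 284] median z 0.0565 rect ((0.4746650457382202, 0.26282405853271484), (0.11090157181024551, 0.007782559376209974), 72.44825744628906)
blue [  339   197   163   114 17619] median z 0.0032 rect ((0.5296230316162109, -0.15004883706569672), (0.2999849021434784, 0.20973318815231323), 85.66808319091797)
scene [[0.351, 0.618, -0.703, 1.309], [0.936, -0.241, 0.256, -0.245], [-0.011, -0.748, -0.663, 0.731], [0.0, 0.0, 0.0, 1.0]] 513.3256405619471
orange [ 376  145   58   49 1839] median z 0.0563 rect ((0.5563866496086121, 0.23829145729541779), (0.10964187234640121, 0.16771827638149261), 72.35456085205078)
yellow [597  69  43  27 194] median z 0.081 rect ((0.46115532517433167, 0.8989503383636475), (0.02224569022655487, 0.14692427217960358), 87.00983428955078)
blue [ 152  180  160   96 9962] median z 0.0045 rect ((0.529059886932373, -0.15054713189601898), (0.3002372086048126, 0.21710693836212158), 85.3983383178711)
```

View pics/top0.png

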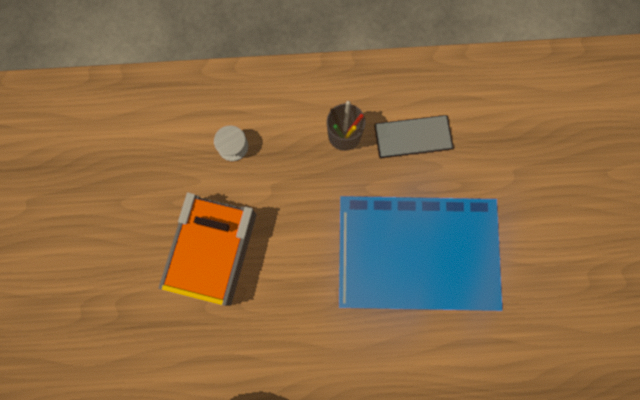

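Run:
```python
from h import *
for n in("top","scene"):
    d=np.load(n+"0.npz"); w=d["w"]; img=d["img"]
    hsv=cv2.cvtColor(img,cv2.COLOR_BGR2HSV)
    near=(abs(w[...,0]-.55)<.13)&(abs(w[...,1]-.24)<.12)
    for nm,s in (("plate",(w[...,2]>.050)&(w[...,2]<.060)&(hsv[...,0]<20)&(hsv[...,1]>120)),("rib",(w[...,2]>.070)&(w[...,2]<.085)),("rails",(w[...,2]>.0595)&(w[...,2]<.0645)),("all>.03",(w[...,2]>.03)&(w[...,2]<.09)),("lip",(hsv[...,0]>21)&(hsv[...,0]<36)&(hsv[...,1]>130))):
        q=w[near&s]
        if len(q)<10: print(n,nm,len(q)); continue
        print(n,nm,len(q),np.median(q,0).round(4),cv2.minAreaRect(q[:,:2].astype(np.float32)))
d=np.load("top0.npz");w=d["w"]
s=(w[...,2]>.006)&(w[...,2]<.2)&(w[...,0]>.2)&(w[...,0]<.9)
k,l,st,c=cv2.connectedComponentsWithStats(s.astype(np.uint8))
for i in range(1,k):
    if st[i,4]>60: q=w[l==i]; print(st[i],q.min(0).round(3),q.max(0).round(3))
```

```text
top plate 4996 [0.5462 0.2385 0.0553] ((0.5555641055107117, 0.23991098999977112), (0.11627401411533356, 0.17519526183605194), 72.8054428100586)
top rib 252 [0.595  0.2237 0.0771] ((0.5955547094345093, 0.22473636269569397), (0.06171741336584091, 0.012445050291717052), 72.4482421875)
top rails 506 [0.608  0.2421 0.0615] ((0.5547505021095276, 0.23760360479354858), (0.12289644032716751, 0.17557582259178162), 72.42182159423828)
top all>.03 7021 [0.5513 0.236  0.0556] ((0.5545884966850281, 0.2373952865600586), (0.12380862981081009, 0.17623284459114075), 72.6091079711914)
top lip 285 [0.4746 0.2625 0.0565] ((0.4746650457382202, 0.26282405853271484), (0.11090157181024551, 0.007782559376209974), 72.44825744628906)
scene plate 1963 [0.5482 0.2352 0.0563] ((0.5557427406311035, 0.23791378736495972), (0.1122472956776619, 0.16860559582710266), 72.45886993408203)
scene rib 202 [0.599  0.2232 0.0772] ((0.5969299674034119, 0.22418059408664703), (0.06112588196992874, 0.016853131353855133), 73.01506805419922)
scene rails 330 [0.6079 0.2267 0.0623] ((0.5580958127975464, 0.23673680424690247), (0.123159259557724, 0.17575109004974365), 72.56633758544922)
scene all>.03 3478 [0.5808 0.2292 0.0565] ((0.5569073557853699, 0.23690612614154816), (0.1237204298377037, 0.1827145516872406), 72.47581481933594)
scene lip 66 [0.4758 0.2629 0.0574] ((0.4757491946220398, 0.26298004388809204), (0.105755515396595, 0.011291399598121643), 73.00655364990234)
[ 326  101   40   50 1322] [ 0.732 -0.06   0.006] [0.804 0.01  0.116]
[ 374  115   79   43 2323] [ 0.716 -0.234  0.006] [ 0.795 -0.084  0.014]
[214 126  34  33 797] [0.728 0.165 0.006] [0.787 0.223 0.046]
[ 158  193   98  113 7245] [0.453 0.153 0.006] [0.655 0.321 0.08 ]
```

The top view shows the case at about (208,248) with the yellow lip at (195,296) and the rib at (212,223). The mat is at (420,253), the spool at (231,142), the cup at (345,127) and the phone at (414,136).

The case centre is about (0.555, 0.2375) with yaw about −17.5°. The rib is at (0.596, 0.2246) with its top at z = 0.077, which matches the given geometry.

Call:
arm_command(targets=[{"gripper": 80,"dx": 0,"dy": 0,"dz": 0,"twist": 4.2},{"gripper": 80,"dx": 0,"dy": -20,"dz": 54,"twist": 0},{"gripper": 80,"dx": 0,"dy": -20,"dz": 54,"twist": 0},{"gripper": 80,"dx": 0,"dy": -20,"dz": 54,"twist": 0},{"gripper": 80,"dx": 0,"dy": -20,"dz": 54,"twist": 0}], newtons=25)

```text
time_s: 0.72
ee_pos: [0.3202, 0.4404, 0.2177]
ee_rot: [0.698, 0.103, 0.7, -0.108]
ft_force: [0.3, -0.2, 0.8]
gripper_width: 0.913
```

Call:
arm_command(targets=[{"gripper": 80,"dx": 0,"dy": -20,"dz": 54,"twist": 0},{"gripper": 80,"dx": 0,"dy": -20,"dz": 54,"twist": 0},{"gripper": 80,"dx": 0,"dy": -20,"dz": 54,"twist": 0},{"gripper": 80,"dx": 0,"dy": -20,"dz": 54,"twist": 0},{"gripper": 80,"dx": 0,"dy": 0,"dz": 0,"twist": 0}])

```text
time_s: 1.35
ee_pos: [0.5101, 0.2917, 0.2146]
ee_rot: [0.697, 0.103, 0.701, -0.11]
ft_force: [0.3, 0.0, -0.3]
gripper_width: 0.911
```

Call:
arm_command(targets=[{"gripper": 72,"dx": 20,"dy": -19,"dz": 51,"twist": 0},{"gripper": 72,"dx": 20,"dy": -19,"dz": 51,"twist": 0},{"gripper": 72,"dx": 20,"dy": 0,"dz": 0,"twist": 0},{"gripper": 72,"dx": 20,"dy": 0,"dz": 0,"twist": 0},{"gripper": 72,"dx": 0,"dy": 0,"dz": 0,"twist": 0}])

```text
time_s: 1.98
ee_pos: [0.5939, 0.2272, 0.1306]
ee_rot: [0.696, 0.102, 0.703, -0.108]
ft_force: [-0.3, -0.1, 0.1]
gripper_width: 0.818
```

Run:
```python
from h import *
info(); o,p,M=pose()
f=grab("wrist"); cv2.imwrite("pics/w1.png",f["img"]); w=world(f)
s=(w[...,2]>.068)&(w[...,2]<.085)&(abs(w[...,0]-.596)<.06)&(abs(w[...,1]-.225)<.06)
q=w[s]; r=cv2.minAreaRect(q[:,:2].astype(np.float32)); print(len(q),np.median(q,0),r)
d=np.array([*r[0],.0775])-p; print("tool delta mm",(M.T@d*1000).round(1))
```

```text
t 1.98 p [0.5939 0.2272 0.1306] x [-0.011 -0.007 -1.   ] y [ 0.294  0.956 -0.01 ] z [ 0.956 -0.294 -0.008] F [-0.3 -0.1  0.1] g 0.818
2079 [0.59513168 0.22462978 0.07734315] ((0.5961412191390991, 0.22409287095069885), (0.06019838899374008, 0.012685815803706646), 72.38011932373047)
tool delta mm [53.  -1.8  3.5]
```

View pics/w1.png

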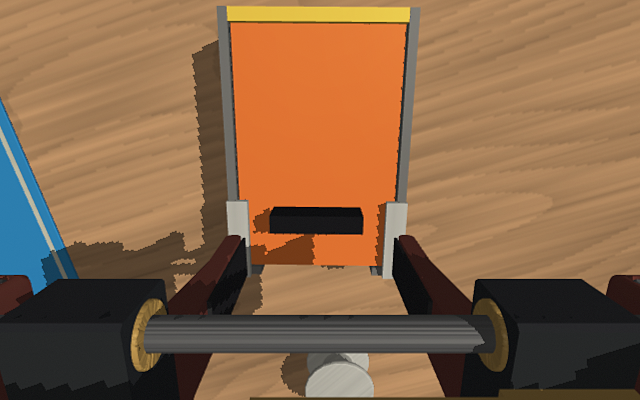

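The wrist view shows the rib at (316,220) centred between the fingers, and the rails at (237,235) and (395,240). Next I descend to the rib's ends and grip.

Call:
arm_command(targets=[{"gripper": 66,"dx": 15,"dy": -1.8,"dz": 3.5,"twist": 0.4},{"gripper": 66,"dx": 15,"dy": 0,"dz": 0,"twist": 0},{"gripper": 66,"dx": 15,"dy": 0,"dz": 0,"twist": 0},{"gripper": 66,"dx": 10,"dy": 0,"dz": 0,"twist": 0},{"gripper": 66,"dx": 0,"dy": 0,"dz": 0,"twist": 0}])

```text
time_s: 2.65
ee_pos: [0.5963, 0.2264, 0.0755]
ee_rot: [0.697, 0.105, 0.701, -0.109]
ft_force: [-0.0, -0.3, 0.8]
gripper_width: 0.755
```

```bash
python3 -c "
from h import *
info();o,p,M=pose();print((M.T@(np.array([.596,.2243,.0635])-p)*1000).round(1))"
```

```text
t 2.65 p [0.5963 0.2264 0.0755] x [-0.006 -0.005 -1.   ] y [ 0.298  0.954 -0.007] z [ 0.954 -0.298 -0.004] F [-0.  -0.3  0.8] g 0.755
[12.  -2.   0.3]
```

Call:
arm_command(targets=[{"gripper": 65,"dx": 6,"dy": -2,"dz": 0,"twist": 0},{"gripper": 65,"dx": 6,"dy": 0,"dz": 0,"twist": 0},{"gripper": 55,"dx": 0,"dy": 0,"dz": 0,"twist": 0},{"gripper": 55,"dx": 0,"dy": 0,"dz": 0,"twist": 0},{"gripper": 55,"dx": 0,"dy": 0,"dz": 0,"twist": 0}], newtons=25)

```text
time_s: 3.28
ee_pos: [0.5962, 0.2242, 0.0636]
ee_rot: [0.698, 0.105, 0.7, -0.109]
ft_force: [-0.1, -0.4, -0.3]
gripper_width: 0.68
```

Call:
arm_command(targets=[{"gripper": 55,"dx": 1.5,"dy": 0,"dz": 0.5,"twist": 0},{"gripper": 55,"dx": 1.5,"dy": 0,"dz": 0.5,"twist": 0},{"gripper": 55,"dx": 1.5,"dy": 0,"dz": 0.5,"twist": 0},{"gripper": 55,"dx": 1,"dy": 0,"dz": 0,"twist": 0},{"gripper": 55,"dx": 0,"dy": 0,"dz": 0,"twist": 0}])

```text
time_s: 3.9
ee_pos: [0.5969, 0.2241, 0.063]
ee_rot: [0.698, 0.105, 0.7, -0.108]
ft_force: [-0.8, -0.0, 0.2]
gripper_width: 0.679
```

```bash
cat >> h.py <<'E'
C=np.array([.5548,.2375]); a=np.radians(-17.55); Rc=np.array([[np.cos(a),-np.sin(a)],[np.sin(a),np.cos(a)]])
def lid(n):
    """plane of the orange lid in the case frame, by camera n: (extent x, y; heights at ends)"""
    f=grab(n); w=world(f); m=hsvmask(f,(5,150,90),(18,255,255))>0
    xy=(w[...,:2]-C)@Rc; q=np.c_[xy[m],w[m][:,2]]
    q=q[(q[:,2]>.035)&(q[:,2]<.12)&(abs(q[:,0])<.2)&(abs(q[:,1])<.1)]
    A=np.c_[q[:,:2],np.ones(len(q))]; c=np.linalg.lstsq(A,q[:,2],rcond=None)[0]
    c=np.linalg.lstsq(A[abs(A@c-q[:,2])<.003],q[abs(A@c-q[:,2])<.003][:,2],rcond=None)[0]
    q=q[abs(np.c_[q[:,:2],np.ones(len(q))]@c-q[:,2])<.003]
    lo,hi=np.percentile(q,[.3,99.7],0); print(n,len(q),"case x",lo[0].round(4),hi[0].round(4),"y",lo[1].round(4),hi[1].round(4),"pitch deg",np.degrees(np.arctan(c[0])).round(2),"roll",np.degrees(np.arctan(c[1])).round(2),"top z at x lo/hi",(c[0]*lo[0]+c[2]).round(4),(c[0]*hi[0]+c[2]).round(4))
    return f
E
python3 -c "
from h import *
info();lid('wrist');lid('top')"
```

```text
t 3.9 p [0.5969 0.2241 0.063 ] x [-0.004 -0.004 -1.   ] y [ 0.298  0.955 -0.005] z [ 0.955 -0.298 -0.003] F [-0.8 -0.   0.2] g 0.679
wrist 59068 case x -0.0701 0.0811 y -0.0531 0.0532 pitch deg -0.67 roll -0.01 top z at x lo/hi 0.0565 0.0548
top 2259 case x -0.0785 0.0229 y -0.0527 0.0542 pitch deg -0.75 roll 0.0 top z at x lo/hi 0.0565 0.0552
```

Call:
arm_command(targets=[{"gripper": 55,"dx": 4,"dy": 0,"dz": 0.5,"twist": 0},{"gripper": 55,"dx": 4,"dy": 0,"dz": 0.5,"twist": 0},{"gripper": 55,"dx": 0,"dy": 0,"dz": 0,"twist": 0},{"gripper": 55,"dx": 0,"dy": 0,"dz": 0,"twist": 0},{"gripper": 55,"dx": 0,"dy": 0,"dz": 0,"twist": 0}])

```text
time_s: 4.62
ee_pos: [0.5999, 0.2235, 0.0591]
ee_rot: [0.7, 0.106, 0.698, -0.108]
ft_force: [-2.9, -0.5, 3.6]
gripper_width: 0.682
```

```bash
python3 -c "
from h import *
info();lid('wrist')"
```

```text
t 4.62 p [0.5999 0.2235 0.0591] x [ 0.002 -0.003 -1.   ] y [ 0.299  0.954 -0.003] z [ 0.954 -0.299  0.003] F [-2.9 -0.5  3.6] g 0.682
wrist 60261 case x -0.0636 0.0813 y -0.0528 0.0533 pitch deg -7.65 roll 0.0 top z at x lo/hi 0.0664 0.047
```

The lid is tipped to about 7.7°, with the nose underside at about 63 mm against the 56 mm lip. Now I slide it out along its own plane.

Call:
arm_command(targets=[{"gripper": 55,"dx": -1,"dy": 0,"dz": -6,"twist": 0},{"gripper": 55,"dx": -1,"dy": 0,"dz": -6,"twist": 0},{"gripper": 55,"dx": -1,"dy": 0,"dz": -6,"twist": 0},{"gripper": 55,"dx": -1,"dy": 0,"dz": -6,"twist": 0},{"gripper": 55,"dx": 0,"dy": 0,"dz": 0,"twist": 0}])

```text
time_s: 5.3
ee_pos: [0.5764, 0.231, 0.0625]
ee_rot: [0.701, 0.106, 0.697, -0.108]
ft_force: [-0.1, -0.4, 1.4]
gripper_width: 0.68
```

```bash
python3 -c "
from h import *
info();lid('wrist')
o,p,M=pose();print('rib case',((p[:2]-C)@Rc).round(4))"
```

```text
t 5.3 p [0.5764 0.231  0.0625] x [ 0.004 -0.003 -1.   ] y [ 0.299  0.954 -0.002] z [ 0.954 -0.299  0.005] F [-0.1 -0.4  1.4] g 0.68
wrist 60879 case x -0.0886 0.057 y -0.0528 0.0535 pitch deg -6.84 roll 0.03 top z at x lo/hi 0.0683 0.0509
rib case [0.0226 0.0003]
```

Call:
arm_command(targets=[{"gripper": 55,"dx": -1,"dy": 0,"dz": -9,"twist": 0},{"gripper": 55,"dx": -1,"dy": 0,"dz": -9,"twist": 0},{"gripper": 55,"dx": -1,"dy": 0,"dz": -9,"twist": 0},{"gripper": 55,"dx": -1,"dy": 0,"dz": -7,"twist": 0},{"gripper": 55,"dx": 0,"dy": 0,"dz": 0,"twist": 0}])

```text
time_s: 5.98
ee_pos: [0.5417, 0.2418, 0.0667]
ee_rot: [0.701, 0.106, 0.697, -0.108]
ft_force: [-0.2, -0.2, 1.1]
gripper_width: 0.678
```

```bash
python3 -c "
from h import *
info();lid('wrist')
o,p,M=pose();print('rib case',((p[:2]-C)@Rc).round(4))"
```

```text
t 5.97 p [0.5417 0.2418 0.0667] x [ 0.005 -0.004 -1.   ] y [ 0.299  0.954 -0.002] z [ 0.954 -0.299  0.006] F [-0.2 -0.2  1.1] g 0.678
wrist 60932 case x -0.1251 0.021 y -0.0529 0.0535 pitch deg -6.44 roll 0.04 top z at x lo/hi 0.0717 0.0552
rib case [-0.0137  0.0002]
```

The tail is at case x ≈ 21 mm, clear of the rails. I lift the lid and carry it to the mat.

Call:
arm_command(targets=[{"gripper": 55,"dx": -8,"dy": 0,"dz": -2,"twist": 0},{"gripper": 55,"dx": -16,"dy": 0,"dz": -2,"twist": 0},{"gripper": 55,"dx": -20,"dy": 0,"dz": 0,"twist": 0},{"gripper": 55,"dx": -20,"dy": 0,"dz": 0,"twist": 0},{"gripper": 55,"dx": -12,"dy": 0,"dz": 0,"twist": 0}], newtons=40)

```text
time_s: 6.65
ee_pos: [0.537, 0.2432, 0.147]
ee_rot: [0.7, 0.106, 0.698, -0.108]
ft_force: [-0.6, -0.3, -2.2]
gripper_width: 0.677
```

Call:
arm_command(targets=[{"gripper": 55,"dx": 0,"dy": -10,"dz": 2,"twist": -4},{"gripper": 55,"dx": 0,"dy": -20,"dz": 6,"twist": -5},{"gripper": 55,"dx": 0,"dy": -30,"dz": 6,"twist": -4},{"gripper": 55,"dx": 0,"dy": -35,"dz": 6,"twist": 0},{"gripper": 55,"dx": 0,"dy": -35,"dz": 6,"twist": 0}])

```text
time_s: 7.28
ee_pos: [0.5474, 0.1103, 0.1532]
ee_rot: [0.71, 0.023, 0.704, -0.023]
ft_force: [1.4, -0.6, -1.5]
gripper_width: 0.679
```

```bash
cat >> h.py <<'E'
def to(x,y,z,yaw=None):
    o,p,M=pose(); print("tool delta mm",(M.T@(np.array([x,y,z])-p)*1000).round(1), "tool z yaw",np.degrees(np.arctan2(M[1,2],M[0,2])).round(1))
E
python3 -c "
from h import *
info();to(.577,-.083,.09)"
```

```text
t 7.28 p [0.5474 0.1103 0.1532] x [ 0.008 -0.001 -1.   ] y [ 0.064  0.998 -0.   ] z [ 0.998 -0.064  0.008] F [ 1.4 -0.6 -1.5] g 0.679
tool delta mm [  63.6 -191.    41.5] tool z yaw -3.7
```

Call:
arm_command(targets=[{"gripper": 55,"dx": 4,"dy": -40,"dz": 8,"twist": 0},{"gripper": 55,"dx": 10,"dy": -40,"dz": 8,"twist": 0},{"gripper": 55,"dx": 10,"dy": -40,"dz": 8,"twist": 0},{"gripper": 55,"dx": 10,"dy": -35,"dz": 8,"twist": 0},{"gripper": 55,"dx": 10,"dy": -20,"dz": 6,"twist": 0}])

```text
time_s: 7.9
ee_pos: [0.5764, -0.0736, 0.1137]
ee_rot: [0.712, 0.023, 0.702, -0.023]
ft_force: [0.2, -0.1, -1.6]
gripper_width: 0.678
```

Call:
arm_command(targets=[{"gripper": 55,"dx": 10,"dy": -10,"dz": 2,"twist": 0},{"gripper": 55,"dx": 5,"dy": 0,"dz": 0,"twist": 0},{"gripper": 55,"dx": 0,"dy": 0,"dz": 0,"twist": 0},{"gripper": 55,"dx": 0,"dy": 0,"dz": 0,"twist": 0},{"gripper": 55,"dx": 0,"dy": 0,"dz": 0,"twist": 0}])

```text
time_s: 8.52
ee_pos: [0.5781, -0.0815, 0.0979]
ee_rot: [0.712, 0.023, 0.702, -0.022]
ft_force: [0.2, 0.3, -2.1]
gripper_width: 0.672
```

```bash
cat >> h.py <<'E'
def lidw(n,zmax=.2):
    """lid plane in world axes"""
    f=grab(n); w=world(f); m=hsvmask(f,(5,150,90),(18,255,255))>0
    q=w[m]; q=q[(q[:,2]>.004)&(q[:,2]<zmax)&(abs(q[:,1]+.08)<.1)&(q[:,0]<.66)&(q[:,0]>.42)]
    A=np.c_[q[:,:2],np.ones(len(q))]; c=np.zeros(3); k=np.ones(len(q),bool)
    for _ in range(4): c=np.linalg.lstsq(A[k],q[k,2],rcond=None)[0]; k=abs(A@c-q[:,2])<.003
    r=cv2.minAreaRect(q[k][:,:2].astype(np.float32)); b=cv2.boxPoints(r)
    print(n,k.sum(),"slopes deg",np.degrees(np.arctan(c[:2])).round(2),"rect",np.round(r[0],4),np.round(r[1],4),round(r[2],1))
    print("corners",[(b_.round(3).tolist(),(b_@c[:2]+c[2]).round(4)) for b_ in b])
    return f
E
python3 -c "
from h import *
info();lidw('wrist');lidw('top');to(.577,-.083,.03)"
```

```text
t 8.53 p [ 0.5781 -0.0815  0.0979] x [ 0.014  0.001 -1.   ] y [0.064 0.998 0.002] z [ 0.998 -0.064  0.014] F [ 0.2  0.3 -2.1] g 0.672
wrist 60894 slopes deg [-6.3  0.7] rect [ 0.5404 -0.0789] [0.1078 0.1478] 86.4
corners [([0.46299999952316284, -0.12800000607967377], np.float64(0.1025)), ([0.6110000014305115, -0.13699999451637268], np.float64(0.0861)), ([0.6179999709129333, -0.029999999329447746], np.float64(0.0867)), ([0.4699999988079071, -0.019999999552965164], np.float64(0.1031))]
top 2652 slopes deg [-6.41  0.83] rect [ 0.5105 -0.0776] [0.1053 0.1073] 86.7
corners [([0.45399999618530273, -0.12700000405311584], np.float64(0.1033)), ([0.5609999895095825, -0.13300000131130219], np.float64(0.0912)), ([0.5669999718666077, -0.02800000086426735], np.float64(0.0921)), ([0.46000000834465027, -0.02199999988079071], np.float64(0.1042))]
tool delta mm [67.9 -1.4 -2. ] tool z yaw -3.7
```

Call:
arm_command(targets=[{"gripper": 55,"dx": 15,"dy": -1,"dz": 0,"twist": 0},{"gripper": 55,"dx": 18,"dy": 0,"dz": 0,"twist": 0},{"gripper": 55,"dx": 18,"dy": 0,"dz": 0,"twist": 0},{"gripper": 55,"dx": 12,"dy": 0,"dz": 0,"twist": 0},{"gripper": 55,"dx": 5,"dy": 0,"dz": 0,"twist": 0}], newtons=25)

```text
time_s: 9.25
ee_pos: [0.5781, -0.0825, 0.0237]
ee_rot: [0.711, 0.023, 0.703, -0.022]
ft_force: [0.3, 0.3, -1.3]
gripper_width: 0.679
```

Call:
arm_command(targets=[{"gripper": 55,"dx": 3,"dy": 0,"dz": 0,"twist": 0},{"gripper": 55,"dx": 3,"dy": 0,"dz": 0,"twist": 0},{"gripper": 55,"dx": 0,"dy": 0,"dz": 0,"twist": 0},{"gripper": 55,"dx": 0,"dy": 0,"dz": 0,"twist": 0},{"gripper": 55,"dx": 0,"dy": 0,"dz": 0,"twist": 0}], newtons=15)

```text
time_s: 9.88
ee_pos: [0.5793, -0.0827, 0.019]
ee_rot: [0.712, 0.023, 0.702, -0.022]
ft_force: [0.4, 0.2, -1.6]
gripper_width: 0.681
```

```bash
python3 -c "
from h import *
info();lidw('wrist')"
```

```text
t 9.88 p [ 0.5793 -0.0827  0.019 ] x [ 0.014  0.001 -1.   ] y [0.064 0.998 0.002] z [ 0.998 -0.064  0.014] F [ 0.4  0.2 -1.6] g 0.681
wrist 60195 slopes deg [-2.76  0.19] rect [ 0.5414 -0.0801] [0.1076 0.1503] 86.3
corners [([0.46299999952316284, -0.1289999932050705], np.float64(0.017)), ([0.6129999756813049, -0.13899999856948853], np.float64(0.0098)), ([0.6200000047683716, -0.03099999949336052], np.float64(0.0098)), ([0.4699999988079071, -0.02199999988079071], np.float64(0.017))]
```

Call:
arm_command(targets=[{"gripper": 55,"dx": 3,"dy": 0,"dz": 0,"twist": 0},{"gripper": 55,"dx": 3,"dy": 0,"dz": 0,"twist": 0},{"gripper": 55,"dx": 0,"dy": 0,"dz": 0,"twist": 0},{"gripper": 55,"dx": 0,"dy": 0,"dz": 0,"twist": 0},{"gripper": 55,"dx": 0,"dy": 0,"dz": 0,"twist": 0}], newtons=8)

```text
time_s: 10.55
ee_pos: [0.5802, -0.0829, 0.0152]
ee_rot: [0.713, 0.023, 0.701, -0.022]
ft_force: [-0.3, 1.4, 0.5]
gripper_width: 0.685
```

```bash
python3 -c "
from h import *
info();lidw('wrist')"
```

```text
t 10.55 p [ 0.5802 -0.0829  0.0152] x [ 0.017  0.001 -1.   ] y [0.064 0.998 0.002] z [ 0.998 -0.064  0.017] F [-0.3  1.4  0.5] g 0.685
wrist 60034 slopes deg [ 0.01 -0.05] rect [ 0.5419 -0.0801] [0.1077 0.1516] 86.3
corners [([0.46299999952316284, -0.1289999932050705], np.float64(0.0085)), ([0.6140000224113464, -0.13899999856948853], np.float64(0.0086)), ([0.6209999918937683, -0.03099999949336052], np.float64(0.0085)), ([0.4699999988079071, -0.020999999716877937], np.float64(0.0084))]
```

The lid is flat (0.0°) with its top at about 8.5 mm, as it should be on the 3 mm mat. I release it and go back to the case.

Call:
arm_command(targets=[{"gripper": 72,"dx": 0,"dy": 0,"dz": 0,"twist": 0},{"gripper": 72,"dx": 0,"dy": 0,"dz": 0,"twist": 0},{"gripper": 72,"dx": -10,"dy": 0,"dz": 0,"twist": 0},{"gripper": 72,"dx": -40,"dy": 0,"dz": 0,"twist": 0},{"gripper": 72,"dx": -50,"dy": 0,"dz": 0,"twist": 0}])

```text
time_s: 11.22
ee_pos: [0.5759, -0.0824, 0.1134]
ee_rot: [0.709, 0.024, 0.704, -0.022]
ft_force: [1.4, -0.0, 0.7]
gripper_width: 0.822
```

Call:
arm_command(targets=[{"gripper": 60,"dx": -50,"dy": 20,"dz": 0,"twist": 7},{"gripper": 60,"dx": -30,"dy": 60,"dz": 0,"twist": 7},{"gripper": 60,"dx": 0,"dy": 60,"dz": 0,"twist": 0},{"gripper": 60,"dx": 0,"dy": 60,"dz": -10,"twist": 0},{"gripper": 60,"dx": 0,"dy": 60,"dz": -10,"twist": 0}])

```text
time_s: 11.85
ee_pos: [0.6282, 0.1713, 0.2076]
ee_rot: [0.706, 0.117, 0.689, -0.113]
ft_force: [0.3, -1.0, 0.1]
gripper_width: 0.683
```

```bash
python3 -c "
from h import *
info();to(.54,.242,.2)
lidw('top',.05)
f=grab('top');w=world(f);xy=(w[...,:2]-C)@Rc
m=((hsvmask(f,(0,120,60),(6,255,255))|hsvmask(f,(170,120,60),(180,255,255)))>0)&(abs(xy[...,0])<.1)&(abs(xy[...,1])<.05)
q=xy[m];print(m.sum());print(q.min(0),q.max(0),np.nanmax(w[m][:,2])) if m.any() else 0"
```

```text
t 11.85 p [0.6282 0.1713 0.2076] x [ 0.025  0.001 -1.   ] y [0.32  0.947 0.009] z [ 0.947 -0.32   0.023] F [ 0.3 -1.   0.1] g 0.683
tool delta mm [   5.5   38.7 -106.3] tool z yaw -18.7
top 4205 slopes deg [-0.03 -0.02] rect [ 0.538  -0.0801] [0.1063 0.1576] 86.5
corners [([0.4560000002384186, -0.12800000607967377], np.float64(0.0082)), ([0.6129999756813049, -0.1379999965429306], np.float64(0.0082)), ([0.6200000047683716, -0.03200000151991844], np.float64(0.0081)), ([0.46299999952316284, -0.02199999988079071], np.float64(0.0082))]
632
[-0.05551648 -0.01086817] [0.04215293 0.0177986 ] 0.03827921476221274
```

Call:
arm_command(targets=[{"gripper": 60,"dx": 0,"dy": 19,"dz": -50,"twist": -1.2},{"gripper": 60,"dx": 0,"dy": 19,"dz": -50,"twist": 0},{"gripper": 60,"dx": 10,"dy": 0,"dz": -6,"twist": 0},{"gripper": 60,"dx": 0,"dy": 0,"dz": 0,"twist": 0},{"gripper": 60,"dx": 0,"dy": 0,"dz": 0,"twist": 0}])

```text
time_s: 12.58
ee_pos: [0.5374, 0.243, 0.1956]
ee_rot: [0.708, 0.107, 0.69, -0.103]
ft_force: [1.0, -0.4, -0.1]
gripper_width: 0.686
```

```bash
python3 -c "
from h import *
info()
f=grab('wrist');cv2.imwrite('pics/w2.png',f['img']);w=world(f);xy=(w[...,:2]-C)@Rc
m=((hsvmask(f,(0,120,50),(6,255,255))|hsvmask(f,(170,120,50),(180,255,255)))>0)&(abs(xy[...,0])<.09)&(abs(xy[...,1])<.045)&(w[...,2]>.02)&(w[...,2]<.04)
m=cv2.morphologyEx(m.astype(np.uint8),cv2.MORPH_OPEN,np.ones((3,3)))>0
q=xy[m];z=w[m][:,2];print(m.sum(),np.percentile(q,[.2,50,99.8],0),np.percentile(z,[50,99]));print(cv2.minAreaRect(q.astype(np.float32)))
t=q[z>.032];print('flat',cv2.minAreaRect(t.astype(np.float32)))
for x in (-.008,):
  p=C+Rc@np.array([x,np.median(t[:,1])]);print(p);to(p[0],p[1],.015)"
```

```text
t 12.57 p [0.5374 0.243  0.1956] x [ 0.025  0.002 -1.   ] y [0.294 0.956 0.01 ] z [ 0.956 -0.294  0.024] F [ 1.  -0.4 -0.1] g 0.686
2482 [[-0.07070099 -0.00991704]
 [-0.01949748 -0.00040289]
 [ 0.04079524  0.0095383 ]] [0.03351871 0.03604461]
((-0.014830533415079117, -0.00013003777712583542), (0.01944304257631302, 0.11183636635541916), 89.89772033691406)
flat ((-0.014829982072114944, 0.00011687725782394409), (0.01593051850795746, 0.11184285581111908), 89.94864654541016)
[0.54707681 0.23961014]
tool delta mm [180.6  -2.    5.9] tool z yaw -17.1
```

View pics/w2.png

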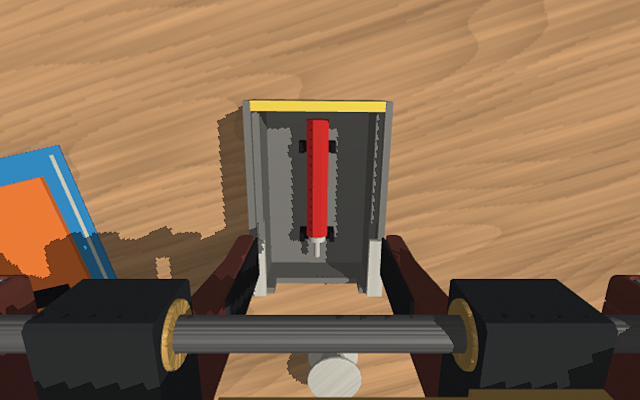

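The wrist view shows the red driver in its cradles, butt at (317,122) and bit at (317,250). Its body spans case x from −71 to 41 mm, so the origin is at −3 and the balance point at −11 mm. I descend there.

Call:
arm_command(targets=[{"gripper": 50,"dx": 30,"dy": -2,"dz": 3,"twist": 0.5},{"gripper": 50,"dx": 40,"dy": 0,"dz": 0,"twist": 0},{"gripper": 50,"dx": 40,"dy": 0,"dz": 0,"twist": 0},{"gripper": 50,"dx": 20,"dy": 0,"dz": 0,"twist": 0},{"gripper": 50,"dx": 0,"dy": 0,"dz": 0,"twist": 0}])

```text
time_s: 13.25
ee_pos: [0.5484, 0.2355, 0.0633]
ee_rot: [0.708, 0.113, 0.689, -0.109]
ft_force: [0.2, 0.1, 0.2]
gripper_width: 0.565
```

```bash
python3 -c "
from h import *
info();p=C+Rc@np.array([-.011,0]);to(p[0],p[1],.0105)"
```

```text
t 13.25 p [0.5484 0.2355 0.0633] x [ 0.028  0.002 -1.   ] y [0.31  0.951 0.01 ] z [ 0.95  -0.31   0.026] F [0.2 0.1 0.2] g 0.565
tool delta mm [52.6  3.2 -6.9] tool z yaw -18.1
```

Call:
arm_command(targets=[{"gripper": 50,"dx": 5,"dy": 3.2,"dz": -7,"twist": -0.6},{"gripper": 50,"dx": 18,"dy": 0,"dz": 0,"twist": 0},{"gripper": 50,"dx": 18,"dy": 0,"dz": 0,"twist": 0},{"gripper": 50,"dx": 7,"dy": 0,"dz": 0,"twist": 0},{"gripper": 50,"dx": 0,"dy": 0,"dz": 0,"twist": 0}])

```text
time_s: 13.88
ee_pos: [0.5458, 0.2411, 0.0147]
ee_rot: [0.71, 0.11, 0.688, -0.105]
ft_force: [-0.6, 0.0, -0.8]
gripper_width: 0.569
```

```bash
python3 -c "
from h import *
info();p=C+Rc@np.array([-.011,0]);to(p[0],p[1],.0105)"
```

```text
t 13.88 p [0.5458 0.2411 0.0147] x [ 0.032  0.003 -0.999] y [0.301 0.954 0.012] z [ 0.953 -0.301  0.029] F [-0.6  0.  -0.8] g 0.569
tool delta mm [ 4.2 -0.8 -1.4] tool z yaw -17.5
```

Call:
arm_command(targets=[{"gripper": 50,"dx": 3,"dy": -0.8,"dz": -1,"twist": 0},{"gripper": 10,"dx": 0,"dy": 0,"dz": 0,"twist": 0},{"gripper": 10,"dx": 0,"dy": 0,"dz": 0,"twist": 0},{"gripper": 10,"dx": 0,"dy": 0,"dz": 0,"twist": 0},{"gripper": 10,"dx": 0,"dy": 0,"dz": 0,"twist": 0}], newtons=25)

```text
time_s: 14.5
ee_pos: [0.5455, 0.2409, 0.0132]
ee_rot: [0.71, 0.111, 0.687, -0.104]
ft_force: [-0.1, 0.1, -1.0]
gripper_width: 0.226
```

Call:
arm_command(targets=[{"gripper": 10,"dx": 0,"dy": 0,"dz": 0,"twist": 0},{"gripper": 10,"dx": -10,"dy": 0,"dz": 0,"twist": 0},{"gripper": 10,"dx": -20,"dy": 0,"dz": 0,"twist": 0},{"gripper": 10,"dx": -20,"dy": 0,"dz": 0,"twist": 0},{"gripper": 10,"dx": 0,"dy": 0,"dz": 0,"twist": 0}])

```text
time_s: 15.12
ee_pos: [0.5442, 0.241, 0.0681]
ee_rot: [0.711, 0.111, 0.686, -0.104]
ft_force: [-0.3, -0.5, -0.9]
gripper_width: 0.221
```

```bash
python3 -c "
from h import *
info()"
```

```text
t 15.12 p [0.5442 0.241  0.0681] x [ 0.036  0.005 -0.999] y [0.3   0.954 0.015] z [ 0.953 -0.301  0.033] F [-0.3 -0.5 -0.9] g 0.221
```

Call:
arm_command(targets=[{"gripper": 10,"dx": -25,"dy": 0,"dz": 0,"twist": 0},{"gripper": 10,"dx": -35,"dy": 0,"dz": 0,"twist": 0},{"gripper": 10,"dx": -30,"dy": -10,"dz": 0,"twist": -5},{"gripper": 10,"dx": 0,"dy": -30,"dz": 0,"twist": -8},{"gripper": 10,"dx": 0,"dy": -45,"dz": 0,"twist": 0}])

```text
time_s: 15.75
ee_pos: [0.5272, 0.1572, 0.1594]
ee_rot: [0.719, 0.026, 0.694, -0.021]
ft_force: [0.1, 0.2, -0.7]
gripper_width: 0.224
```

Call:
arm_command(targets=[{"gripper": 10,"dx": 0,"dy": -50,"dz": 0,"twist": 0},{"gripper": 10,"dx": 0,"dy": -50,"dz": 0,"twist": 0},{"gripper": 10,"dx": 0,"dy": -50,"dz": 0,"twist": 0},{"gripper": 10,"dx": 0,"dy": -50,"dz": 0,"twist": 0},{"gripper": 10,"dx": 0,"dy": -50,"dz": 0,"twist": 0}])

```text
time_s: 16.38
ee_pos: [0.5092, -0.099, 0.1577]
ee_rot: [0.719, 0.024, 0.694, -0.02]
ft_force: [0.9, -0.9, -0.7]
gripper_width: 0.227
```

```bash
python3 -c "
from h import *
info();to(.52,-.22,.06)"
```

```text
t 16.38 p [ 0.5092 -0.099   0.1577] x [ 0.037  0.005 -0.999] y [0.063 0.998 0.007] z [ 0.997 -0.063  0.036] F [ 0.9 -0.9 -0.7] g 0.227
tool delta mm [  97.4 -120.8   14.9] tool z yaw -3.6
```

Call:
arm_command(targets=[{"gripper": 10,"dx": 10,"dy": -45,"dz": 5,"twist": 0},{"gripper": 10,"dx": 20,"dy": -45,"dz": 5,"twist": 0},{"gripper": 10,"dx": 25,"dy": -30,"dz": 5,"twist": 0},{"gripper": 10,"dx": 25,"dy": 0,"dz": 0,"twist": 0},{"gripper": 10,"dx": 20,"dy": 0,"dz": 0,"twist": 0}])

```text
time_s: 17.0
ee_pos: [0.5197, -0.2282, 0.0565]
ee_rot: [0.721, 0.026, 0.692, -0.023]
ft_force: [0.4, -0.6, -1.8]
gripper_width: 0.224
```

Call:
arm_command(targets=[{"gripper": 10,"dx": 10,"dy": 0,"dz": 0,"twist": 0},{"gripper": 10,"dx": 10,"dy": 0,"dz": 0,"twist": 0},{"gripper": 10,"dx": 0,"dy": 0,"dz": 0,"twist": 0},{"gripper": 10,"dx": 0,"dy": 0,"dz": 0,"twist": 0},{"gripper": 10,"dx": 0,"dy": 0,"dz": 0,"twist": 0}])

```text
time_s: 17.62
ee_pos: [0.5205, -0.2277, 0.0358]
ee_rot: [0.721, 0.026, 0.692, -0.023]
ft_force: [-0.9, 0.8, -0.4]
gripper_width: 0.228
```

```bash
python3 -c "
from h import *
info()
f=grab('wrist');cv2.imwrite('pics/w3.png',f['img']);w=world(f);p=pose()[1]
m=((hsvmask(f,(0,120,50),(6,255,255))|hsvmask(f,(170,120,50),(180,255,255)))>0)&(abs(w[...,0]-p[0])<.1)&(abs(w[...,1]-p[1])<.04)&(w[...,2]<.09)
q=w[m];print(len(q),np.percentile(q,[.5,50,99.5],0).round(4))
for a_ in (-.07,-.05,-.03,.0,.02): 
  s=q[abs(q[:,0]-p[0]-a_)<.006]; print(a_,len(s),np.percentile(s[:,2],90).round(4) if len(s) else 0)"
```

```text
t 17.62 p [ 0.5205 -0.2277  0.0358] x [ 0.04   0.002 -0.999] y [0.069 0.998 0.005] z [ 0.997 -0.069  0.04 ] F [-0.9  0.8 -0.4] g 0.228
11006 [[ 0.4593 -0.2455  0.0386]
 [ 0.5065 -0.2263  0.0563]
 [ 0.5702 -0.2086  0.0887]]
-0.07 0 0
-0.05 1438 0.0572
-0.03 1268 0.0574
0.0 1074 0.0575
0.02 488 0.0575
```

Call:
arm_command(targets=[{"gripper": 10,"dx": 12,"dy": 0,"dz": 0,"twist": 0},{"gripper": 10,"dx": 10,"dy": 0,"dz": 0,"twist": 0},{"gripper": 10,"dx": 6,"dy": 0,"dz": 0,"twist": 0},{"gripper": 10,"dx": 3,"dy": 0,"dz": 0,"twist": 0},{"gripper": 10,"dx": 0,"dy": 0,"dz": 0,"twist": 0}])

```text
time_s: 18.3
ee_pos: [0.522, -0.2277, 0.0036]
ee_rot: [0.721, 0.026, 0.692, -0.023]
ft_force: [-1.7, 0.0, 2.9]
gripper_width: 0.222
```

Call:
arm_command(targets=[{"gripper": 10,"dx": 0,"dy": 0,"dz": 0,"twist": 0},{"gripper": 10,"dx": 0,"dy": 0,"dz": 0,"twist": 0},{"gripper": 21,"dx": 0,"dy": 0,"dz": 0,"twist": 0},{"gripper": 24,"dx": 0,"dy": 0,"dz": 0,"twist": 0},{"gripper": 30,"dx": 0,"dy": 0,"dz": 0,"twist": 0}], newtons=3)

```text
time_s: 18.92
ee_pos: [0.5225, -0.2279, 0.0039]
ee_rot: [0.721, 0.026, 0.692, -0.023]
ft_force: [0.1, -0.1, 0.3]
gripper_width: 0.333
```

Call:
arm_command(targets=[{"gripper": 42,"dx": 0,"dy": 0,"dz": 0,"twist": 0},{"gripper": 42,"dx": -10,"dy": 0,"dz": 0,"twist": 0},{"gripper": 42,"dx": -40,"dy": 0,"dz": 0,"twist": 0},{"gripper": 42,"dx": -50,"dy": 0,"dz": -20,"twist": 0},{"gripper": 42,"dx": -50,"dy": 0,"dz": -40,"twist": 0}])

```text
time_s: 19.55
ee_pos: [0.4557, -0.2228, 0.1504]
ee_rot: [0.719, 0.026, 0.695, -0.022]
ft_force: [0.2, -1.0, 0.2]
gripper_width: 0.478
```

```bash
python3 -c "
from h import *
info()
f=grab('wrist');cv2.imwrite('pics/w4.png',f['img']);w=world(f)
m=((hsvmask(f,(0,120,50),(6,255,255))|hsvmask(f,(170,120,50),(180,255,255)))>0)&(abs(w[...,1]+.227)<.06)&(w[...,2]<.05)
q=w[m];print(len(q),np.percentile(q,[.5,50,99.5],0).round(4),cv2.minAreaRect(q[:,:2].astype(np.float32)))
lidw('wrist',.05)
g=lidw('top',.05);cv2.imwrite('pics/top4.png',g['img'])
w=world(g)
s=(w[...,2]>.006)&(w[...,2]<.13)&(w[...,0]>.7)&(w[...,0]<.9)
k,l,st,c=cv2.connectedComponentsWithStats(s.astype(np.uint8))
for i in range(1,k):
    if st[i,4]>60: q=w[l==i]; print(st[i],q.min(0).round(3),q.max(0).round(3))"
```

```text
t 19.55 p [ 0.4557 -0.2228  0.1504] x [ 0.034  0.006 -0.999] y [0.068 0.998 0.008] z [ 0.997 -0.068  0.034] F [ 0.2 -1.   0.2] g 0.478
2640 [[ 0.4609 -0.2403  0.0042]
 [ 0.5107 -0.2271  0.0225]
 [ 0.5721 -0.2145  0.025 ]] ((0.5172857642173767, -0.22770830988883972), (0.020227061584591866, 0.112893246114254), 86.04977416992188)
wrist 12519 slopes deg [ 0.01 -0.01] rect [ 0.5146 -0.0784] [0.1076 0.1151] 86.3
corners [([0.45399999618530273, -0.12800000607967377], np.float64(0.0085)), ([0.5680000185966492, -0.13600000739097595], np.float64(0.0085)), ([0.574999988079071, -0.02800000086426735], np.float64(0.0085)), ([0.460999995470047, -0.020999999716877937], np.float64(0.0084))]
top 4198 slopes deg [-0.03  0.07] rect [ 0.538 -0.08 ] [0.1061 0.1575] 86.5
corners [([0.4560000002384186, -0.12800000607967377], np.float64(0.0082)), ([0.6129999756813049, -0.1379999965429306], np.float64(0.0081)), ([0.6200000047683716, -0.03200000151991844], np.float64(0.0082)), ([0.46299999952316284, -0.02199999988079071], np.float64(0.0083))]
[ 326  101   40   50 1326] [ 0.733 -0.061  0.006] [0.805 0.01  0.117]
[ 374  115   79   43 2349] [ 0.715 -0.233  0.006] [ 0.795 -0.084  0.014]
[214 126  34  35 783] [0.728 0.165 0.006] [0.787 0.223 0.046]
```

View pics/top4.png

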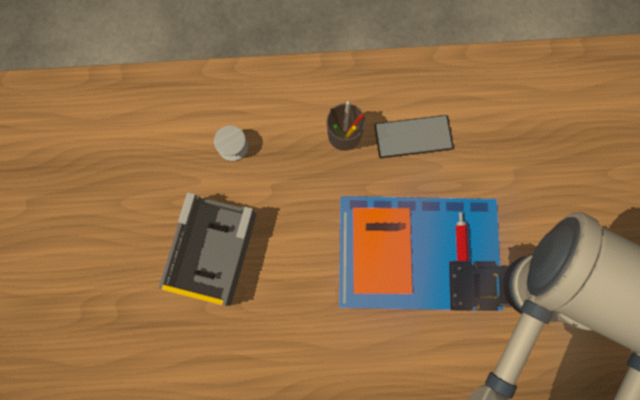

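View pics/w4.png

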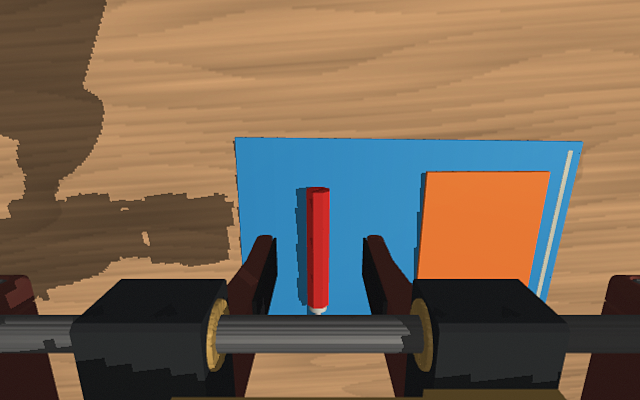

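The top view shows the lid flat at (382,250), rib up, with the driver beside it at (462,240). The case is empty at (208,248), and the spool, cup and phone are where they were. The wrist view shows the driver at (318,250) lying on the mat, clear of the lid at (480,225). The gripper is clear, so I hand in.

```bash
python3 -c "
from h import *
print(arm.sign_off())"
```

```text
the job is handed in; nothing more can be done
None
```

The lid and the red driver are both on the blue mat, side by side, and the job was handed in at about 19.6 s of the 58 s limit.

**How it went**
- **Lid:** I gripped the rib by its ends and pushed down until the lid tipped about 7.7°. I then slid it about 58 mm out over the lip and along its own plane, clear of the rails, and lowered it flat on the mat.
- **Driver:** I lifted it out of the cradles near its balance point and laid it beside the lid.

**Last checks**
- **Lid:** it is flat to within 0.1°, rib up, with its top at about 8.5 mm, the height expected on the mat.
- **Driver:** its top is at about 22.5 to 25 mm, as expected for lying on the mat. It is about 80 mm clear of the lid.
- **Other items:** the phone, cup and spool measure within about 1 mm of their first positions.
- **Forces:** wrist readings stayed under 5 N at each check.

**Small deviations**
- **Tool tilt:** the tool drifted about 2° from vertical.
- **Driver set-down:** by my estimate the fingertips met the mat just before the driver did, so it probably dropped 1 to 2 mm on release.

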